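# Seat a test roller's axle in a fork stand

## Robot

A 6-joint arm with a two-finger parallel gripper is mounted at the origin on a cart in front of the work surface, level with it; the furniture and walls round the work are solid. World frame = base frame: x ahead of the robot, y to its left, z up, the work surface at z = 0. Lengths are in m, angles in rad, forces in N, time in s.
With the tool pointing down it reaches from about 0.25 to 0.725 m from the base axis. Payload 4 kg.
Tool frame: the origin (TCP) lies midway between the tips of the shut fingers; the grasp point (between the pads) lies 19 mm behind it; z points along the fingers, y is the direction in which the jaws open and shut (so a half turn about z gives the same grasp; the last joint's range is limited). The gripper opens to 85 mm and grips with 20 to 120 N. Pads are 22 mm wide; open, the fingers measure 114 mm over their backs; the gripper's body (76 mm by 85 mm) begins 54 mm behind the grasp point. The pads swing forward as they close: fully open they stand 13 mm farther back than shut.
Start: joints at [-1.308, 0.241, 0.005, 1.335, 0, 1.571], TCP at [0.13, -0.483, 0.231] pointing down, gripper open.
Joint ranges: [-2.72, 2.72], [-1.05, 1.87], [-1.09, 1.28], [-1.99, 2.15], [-1.42, 1.44], [-3.14, 3.14]. Speed limits (rad/s): [2.79, 2.79, 3.14, 3.14, 3.14, 3.14].

## Interface

Orientations are given as a unit quaternion [x, y, z, w].
In Python, from workcell import monitor, cams, order gives the robot as it stands.
- The arm moves only by the tool send_rows, never from a script. Its argument "moves" is a list of rows, each a list of 4 numbers: the shift along the tool's x, y, z as a fraction of full scale, then the turn about the tool's z as a fraction of full scale. A call has 1 to 20 rows; each row shifts and turns the commanded pose from where the row before left it, along the tool's axes as they then stand; what a row does not reach is not made up. Full scale, the value 1, is 100 cm for a shift and 0.1 rad for a turn. A row lasts 1/10 s, in which the tool goes at most 50 mm and 8.59 degrees, less where a joint would pass 70% of its speed; a pose out of reach is approached as far as the arm can. A call with a number of a shift or a turn outside -1 to 1 is refused whole. A call with a gripper value outside its range is refused whole. "claw" is the gripper's target within -1 to 1 (fully open at 1, half-way at 0, shut at -1), set as the call begins (left out, the last holds). The fingers move at their own pace and stop on an object; the grip force is fixed at half the most. Time passes only in rows, so rows that do not move let the fingers close. It gives the time, the measured TCP pose, the force and the opening at its end, in the units of the state.
- monitor.get_obs(): the state, without advancing time (a new reading comes with each control period).
- cams.camera(name): name is "scene" or "top" or "wrist"; returns (picture, depth): 400x640x3 uint8, blue, green, red; 400x640 float32, m along the optical axis (not along the pixel's ray), 0 where there is no reading.
- cams.camera_info(name): a dict with "intrinsics" (3x3 intrinsics, pixels), "T" (4x4, takes a point from camera to world coordinates); the wrist camera has in their place "mount" (4x4, takes a point from camera to tool coordinates, whose origin is the TCP and whose axes are the flange's). Camera axes: x right, y up, looking along -z (the intrinsics and any distortion apply to the point x, -y, -z); pixel columns grow to the right and rows downward; lengths in m; the calibration is good to about 2 mm. The wrist camera is an equidistant fisheye: a pixel r from the principal point sees the ray r / f radians off the axis. A picture is of the moment at which its call begins: read the wrist's pose just before it. camera_info takes no time and is no camera call.
- order.job_done(): hands the job in, once; it reports no verdict.
The state is a dict: "clock": time; "joint_pos": joint angles; "joint_vel": joint speeds; "tau": joint torques, N m; "eef_pos": TCP position; "tool_rot": TCP orientation; "ft_force": force on the tool from outside, world axes, zero at the start; "ft_torque": the same for the moment, N m; "grip_width": finger opening in m.
Only numpy, scipy, OpenCV 4.12 (cv2) and the standard library are available. Lean on these libraries where they do the work, as an engineer would, in place of code of your own. Each camera call takes 0.05 s, during which the arm holds its last target.

## Task

Lift the rubber roller off its blue rest and lower its axle into the two open slots of the fork stand, then press it gently down past the spring plungers until both axle ends sit evenly on the slot bottoms, and let go. Do not force the roller against the stand, and leave the brass weight where it is.

Things in the scene. Friction and masses are not known exactly. Their poses are not given: they have to be found in the camera images.
- roller: Loose roller, about 0.25 kg: black rubber tread 40 mm in diameter and 44 mm long on a steel axle 10 mm in diameter and 116 mm long; between tread and axle on each side a brass collar 16 mm in diameter and 8 mm long, reaching to 30 mm from the middle. Origin at its centre, own y along the axle; symmetrical end for end. At the start its centre is 33 mm over the bench.
- axle_end_a (a point): Point on the roller's axle axis, 50 mm from its centre along the roller's +y.
- axle_end_b (a point): Point on the roller's axle axis, 50 mm from its centre along the roller's -y.
- rest: Fixed blue plastic rest, foot 70 (x) x 110 (y) x 6 mm, with two V saddles at y = -41 and +41 mm, 10 mm thick and about 39 mm high, that carry the axle. Origin at the centre of its underside on the bench; the axle lies along its y.
- stand: Fixed fork stand; origin under the centre of its grey base plate (170 x 132 x 8 mm) on the bench, z up. A carriage on it (104 x 108 mm, top at z = 14 mm) is clamped up to 20 mm either way of the plate's middle along x, differently each time. This pose is the plate's alone and does not tell where along x the carriage and its slots are: see or feel for them. Over 40 N between roller and stand is forcing.
- stand_top (a point): Point over the plate's middle, 63 mm above the bench, level with the flat tops of the carriage's two aluminium cheeks. Each cheek is 100 mm long in x and spans |y| = 34 to 46 mm. An axle lying on the cheek tops has its axis 68 mm above the bench.
- stand_seat (a point): Point over the plate's middle, 46 mm above the bench: the height of a seated axle's axis. Half way along each cheek is an open slot, 12.4 mm wide in x, straight down from the top to a flat bottom 41 mm above the bench, with 2 mm chamfers at the mouth. The two slots are in line: an axle parallel to the stand's y enters both.
- stand_plungers (a point): Point over the plate's middle, 52 mm above the bench: the height of the brass spring plungers, one in each slot. Round 6 mm noses stick out 4.4 mm from the slots' -x walls. The roller's weight does not pass the pair; a downward push of about 8 to 18 N in all does, and they then stand above the seated axle.
- weight: Loose brass weight with a knob, 38 mm in diameter and 28 mm high; origin at its underside. Leave alone.

How it is judged:
On the way:
1. the roller is lifted clear of its rest (z of roller in the frame of rest above 0.06 m), for 0.2 s.
At the end, for the whole second after the job is handed in: Both axle ends lie on the slot bottoms: each axle-end point 44 to 47.5 mm above the stand's underside, within 25 mm of the base's middle along its x, the roller's centre within 7 mm of it along y; the roller is at rest (under 10 mm/s) and not touched by the fingers (z of axle_end_a in the frame of stand between 0.044 and 0.0475 m and x of axle_end_a in the frame of stand between -0.025 and 0.025 m and z of axle_end_b in the frame of stand between 0.044 and 0.0475 m and x of axle_end_b in the frame of stand between -0.025 and 0.025 m and y of roller in the frame of stand between -0.007 and 0.007 m and linear speed of roller below 0.01 m/s and contact force between roller and the fingers below 0.1 N).
It fails at once if the roller is forced against the stand (over 40 N) (contact force between roller and stand above 40 N).
It fails at once if the brass weight is moved by more than 20 mm (distance of weight from where it was at the start of the episode above 0.02 m).
It also fails if it takes over 61 s, if anything falls off the work surface, if the arm or the gripper's body presses on something with over 40 N, if the wrist force passes 120 N, or if a joint passes its speed limit or range.

## Working session

There is one attempt and no reset: what is moved stays moved. The work goes in short steps, Python scripts to look and compute and a tool call to move; the robot and the scene stay as the last step left them, time stands still between calls to the robot, and variables do not carry over. Pictures are saved under pics/ and viewed, and the job is handed in when it is done.

Besides the shell and the picture viewer there is one more tool, called after "Request:" by a JSON object that holds its "fn" and its "kwargs", one argument or row to a line. send_rows: Moves the arm, as the interface text tells. Its arguments: {"type":"object","properties":{"moves":{"type":"array","items":{"type":"array","items":{"type":"number","minimum":-1,"maximum":1}}},"claw":{"type":"number"}},"required":["moves"]}

```bash
ls; mkdir -p pics
python3 - <<'E'
from workcell import monitor,cams
import cv2,numpy as np
np.set_printoptions(precision=4,suppress=True)
o=monitor.get_obs()
for k,v in o.items(): print(k,v)
for n in ("scene","top","wrist"):
    im,d=cams.camera(n); cv2.imwrite(f"pics/{n}0.png",im); np.save(f"pics/{n}0.npy",d)
    print(n,cams.camera_info(n))
E
```

```text
pics
clock 0.0
joint_pos [-1.308   0.2414  0.0037  1.3352  0.      1.5708]
joint_vel [-0.     -0.0005  0.0006 -0.0005 -0.0003  0.0006]
tau [  0.0004 -37.2317  25.2409   0.0168   0.       0.    ]
eef_pos [ 0.1297 -0.4822  0.2304]
tool_rot [ 0.9914  0.131  -0.0001 -0.001 ]
ft_force [-0.4622  0.766  -0.3883]
ft_torque [0.014  0.0071 0.0605]
grip_width 0.08534943163484417
scene {'intrinsics': array([[476.4601,   0.    , 316.2216],
       [  0.    , 476.4601, 194.446 ],
       [  0.    ,   0.    ,   1.    ]]), 'T': array([[ 0.9153,  0.2661, -0.3023,  0.3064],
       [-0.4026,  0.5928, -0.6974, -0.6376],
       [-0.0064,  0.7601,  0.6498,  0.6223],
       [ 0.    ,  0.    ,  0.    ,  1.    ]])}
top {'intrinsics': array([[496.0288,   0.    , 318.3419],
       [  0.    , 496.0288, 197.8442],
       [  0.    ,   0.    ,   1.    ]]), 'T': array([[-0.0095,  0.9978, -0.0662,  0.4944],
       [-0.9999, -0.0087,  0.0126, -0.0473],
       [ 0.012 ,  0.0663,  0.9977,  1.1106],
       [ 0.    ,  0.    ,  0.    ,  1.    ]])}
wrist {'intrinsics': array([[309.7069,   0.    , 319.5856],
       [  0.    , 309.7069, 203.808 ],
       [  0.    ,   0.    ,   1.    ]]), 'mount': array([[-0.0004,  0.9548,  0.2973,  0.0757],
       [ 1.    ,  0.0006, -0.0006, -0.0001],
       [-0.0007,  0.2973, -0.9548, -0.1418],
       [ 0.    ,  0.    ,  0.    ,  1.    ]])}
```

View pics/scene0.png

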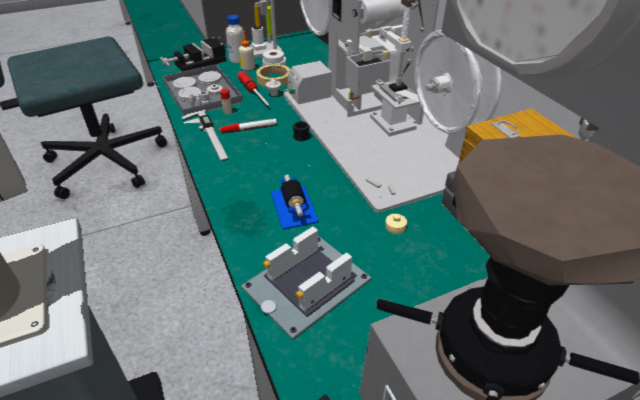

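View pics/top0.png

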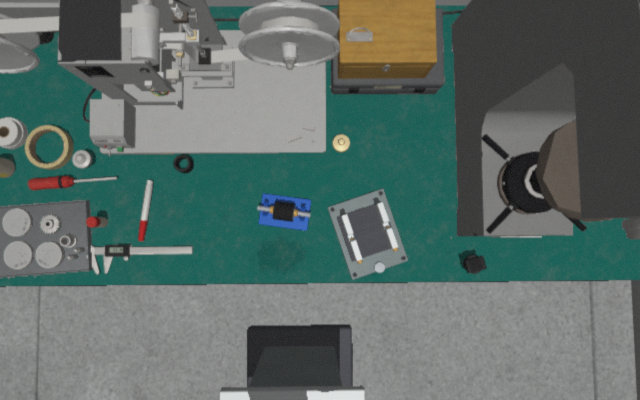

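View pics/wrist0.png

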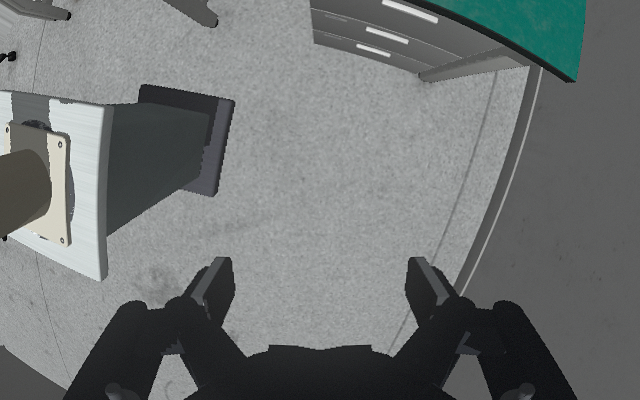

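```bash
cat > h.py <<'E'
import cv2,numpy as np
np.set_printoptions(precision=4,suppress=True)
from workcell import cams
def ray(n,u,v):
    i=cams.camera_info(n);K=i["intrinsics"];T=i["T"]
    d=np.array([(u-K[0,2])/K[0,0],-(v-K[1,2])/K[1,1],-1.]);return T[:3,3],T[:3,:3]@d
def at(n,u,v,z):
    o,d=ray(n,u,v);return o+d*(z-o[2])/d[2]
def dep(n,D,u,v):
    o,d=ray(n,u,v);return o+d*D[int(round(v)),int(round(u))]
def proj(n,p):
    i=cams.camera_info(n);K=i["intrinsics"];T=i["T"]
    c=T[:3,:3].T@(np.array(p)-T[:3,3]);return K[0,2]+K[0,0]*c[0]/-c[2],K[1,2]-K[1,1]*c[1]/-c[2]
E
python3 - <<'E'
import cv2
a=cv2.imread("pics/top0.png");b=cv2.imread("pics/scene0.png")
c=a[180:290,250:420];cv2.imwrite("pics/tc.png",cv2.resize(c,None,fx=4.5,fy=4.5,interpolation=cv2.INTER_CUBIC))
c=b[160:340,230:420];cv2.imwrite("pics/sc.png",cv2.resize(c,None,fx=3.3,fy=3.3,interpolation=cv2.INTER_CUBIC))
E
```

```text
(no output)
```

View pics/tc.png

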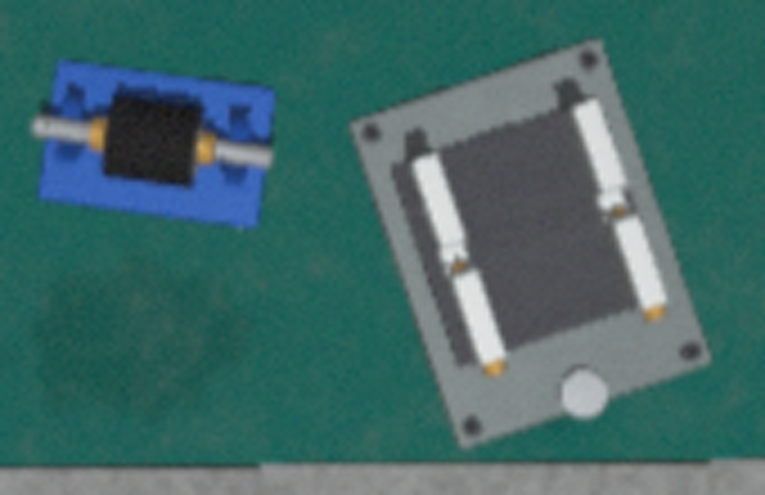

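View pics/sc.png

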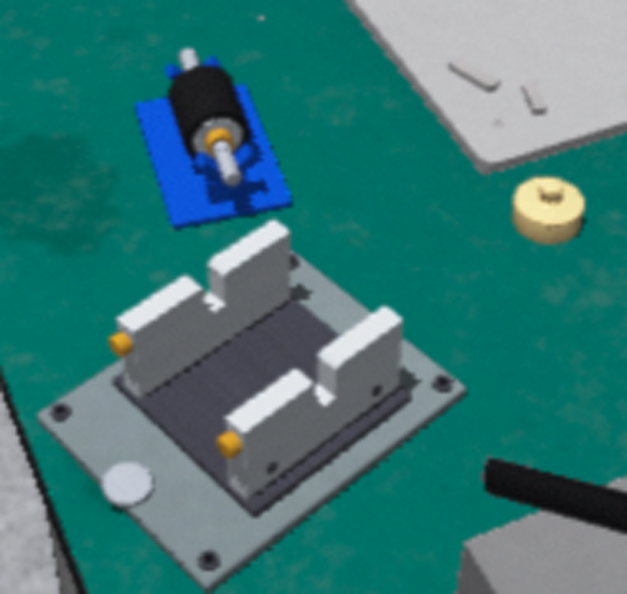

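Run:
```python
from h import *
D=np.load("pics/top0.npy"); a=cv2.imread("pics/top0.png")
# plate corners from crop (z=.008)
C=[(352,122),(602,40),(710,360),(462,447)]
P=np.array([at("top",250+x/4.5-.4,180+y/4.5-.4,.008) for x,y in C]);print(P)
print("centre",P.mean(0)); 
d=P[0]+P[1]-P[2]-P[3];print("yaw x",np.arctan2(d[1],d[0]),[np.linalg.norm(P[i]-P[(i+1)%4]) for i in range(4)])
d2=P[0]-P[1]+P[3]-P[2];print("yaw y",np.arctan2(-d2[0],d2[1]))
# scene corners
C=[(38,413),(298,258),(466,390),(207,590)]
Q=np.array([at("scene",230+x/3.3-.4,160+y/3.3-.4,.008) for x,y in C]);print(Q,Q.mean(0))
for n in ("top","scene"):
    D=np.load(f"pics/{n}0.npy"); pts=[]
    v,u=np.mgrid[0:400,0:640]
    i=cams.camera_info(n);K=i["intrinsics"];T=i["T"]
    X=np.stack([(u-K[0,2])/K[0,0]*D,-(v-K[1,2])/K[1,1]*D,-D],-1)@T[:3,:3].T+T[:3,3]
    m=(X[...,2]>.056)&(X[...,2]<.07)&(np.linalg.norm(X[...,:2]-P.mean(0)[:2],axis=-1)<.09)&(D>0)
    print(n,m.sum(),X[m].mean(0))
    np.save(f"pics/{n}_X.npy",X)
    yaw=(np.arctan2(d[1],d[0])+np.arctan2(-d2[0],d2[1]))/2
    c,s=np.cos(yaw),np.sin(yaw)
    L=(X[m][:,:2]-P.mean(0)[:2])@np.array([[c,-s],[s,c]])
    for sg in (1,-1):
        l=L[L[:,1]*sg>0]; print(sg,l.min(0),l.max(0),len(l)); h,e=np.histogram(l[:,0],bins=np.arange(-.08,.08,.002)); print(h)
    r=(X[...,2]>.03)&(abs(X[...,0]-.47)<.08)&(abs(X[...,1]-.03)<.07)
    print("roller?",r.sum(),X[r].mean(0),X[r][:,2].max())
# roller ends
for n,E,f,o in (("top",[(35,127),(272,158)],4.5,(250,180)),("scene",[(187,52),(233,180)],3.3,(230,160))):
    R=np.array([at(n,o[0]+x/f-.4,o[1]+y/f-.4,.033) for x,y in E]);print(n,R,R.mean(0),np.linalg.norm(R[0]-R[1]),np.arctan2(*(R[1]-R[0])[[0,1]]))
w=at("top",341,143,.028);print("weight",w)
```

```text
[[ 0.5476 -0.0821  0.008 ]
 [ 0.5873 -0.2067  0.008 ]
 [ 0.4288 -0.2571  0.008 ]
 [ 0.3877 -0.1343  0.008 ]]
centre [ 0.4879 -0.1701  0.008 ]
yaw x 0.3116622486951042 [np.float64(0.13075203309555608), np.float64(0.16625434830611474), np.float64(0.12944595064342662), np.float64(0.16824828149782045)]
yaw y 0.3157072872194869
[[ 0.3897 -0.1351  0.008 ]
 [ 0.55   -0.0905  0.008 ]
 [ 0.5891 -0.2083  0.008 ]
 [ 0.4293 -0.2613  0.008 ]] [ 0.4895 -0.1738  0.008 ]
top 527 [ 0.4917 -0.1692  0.0628]
1 [-0.0503  0.0344] [0.0559 0.0467] 257
[0 0 0 0 0 0 0 0 0 0 0 0 0 0 1 4 3 2 5 5 6 5 6 5 6 6 5 6 5 6 7 5 6 6 5 6 5
 6 5 8 0 1 0 0 0 0 6 6 5 6 5 5 5 5 5 6 6 5 6 6 5 6 6 4 6 6 6 5 0 0 0 0 0 0
 0 0 0 0 0]
-1 [-0.0497 -0.0464] [ 0.0564 -0.0331] 270
[0 0 0 0 0 0 0 0 0 0 0 0 0 0 0 5 4 2 4 7 5 6 5 7 6 5 7 6 5 6 6 6 6 6 6 6 6
 5 6 6 3 1 0 0 0 0 4 5 6 6 6 6 6 6 6 6 6 6 6 6 5 6 5 6 6 6 5 6 1 0 0 0 0 0
 0 0 0 0 0]
roller? 525 [0.5353 0.0126 0.0445] 0.057397168143635824
scene 977 [ 0.4923 -0.1741  0.0618]
1 [-0.05    0.0306] [0.0575 0.0462] 460
[ 0  0  0  0  0  0  0  0  0  0  0  0  0  0  0  6  4  3 15 13 12  8 11 12
  8 13 13  6 12 11 10  8 11  9 13  8 10  7 11  9  2  0  0  0  0  0 10 14
 11  8 10 11  8  8 12 10  8 10  6  9 11  7  9 12  9  9  8  9  6  0  0  0
  0  0  0  0  0  0  0]
-1 [-0.0498 -0.0485] [ 0.0579 -0.0347] 517
[ 0  0  0  0  0  0  0  0  0  0  0  0  0  0  0  4  6  4 16 14 12 12 13 11
 12 11 14 11 13 12 11 10  9 12 11 10 16  7 11 10  6  0  0  0  0  0  7 21
  8 13 10 10  7 11 13  9  9 13 11  8 10 13  9  8 11  9 13  9  7  0  0  0
  0  0  0  0  0  0  0]
roller? 561 [0.5346 0.0024 0.0432] 0.05517402633475721
top [[ 0.5454  0.0717  0.033 ]
 [ 0.5294 -0.0425  0.033 ]] [0.5374 0.0146 0.033 ] 0.11532596587452532 -3.0024253649465593
scene [[ 0.5495  0.0731  0.033 ]
 [ 0.5318 -0.0436  0.033 ]] [0.5406 0.0148 0.033 ] 0.11807692005288617 -2.9908608011379836
weight [ 0.687  -0.1121  0.028 ]
```

Run:
```python
from h import *
X=np.load("pics/top_X.npy")
for x0 in np.arange(-.0,.9,.1):
    r=[]
    for y0 in np.arange(-.8,.2,.1):
        m=(abs(X[...,0]-x0-.05)<.05)&(abs(X[...,1]-y0-.05)<.05)&np.isfinite(X[...,2])
        r.append(X[m][:,2].max() if m.any() else np.nan)
    print(f"{x0:.1f}",np.round(r,2))
```

```text
-0.0 [-0.69 -0.69 -0.69 -0.69 -0.69 -0.69 -0.23   nan   nan -0.59]
0.1 [-0.69 -0.69 -0.69 -0.69 -0.69 -0.69  0.01  0.01  0.01  0.01]
0.2 [-0.69 -0.69 -0.69 -0.69 -0.69 -0.69 -0.69 -0.69 -0.69 -0.69]
0.3 [0.01 0.01 0.01 0.01 0.01 0.01 0.01 0.01 0.01 0.01]
0.4 [0.01 0.01 0.2  0.58 0.58 0.07 0.07 1.11 0.01 0.01]
0.5 [0.01 0.01 0.21 0.58 0.61 0.07 0.07 0.06 0.06 0.01]
0.6 [ nan  nan 0.18 0.4  0.62 0.01 0.03 0.03 0.03 0.03]
0.7 [ nan  nan 0.27 0.44 0.62 0.07 0.06 0.22 0.03 0.2 ]
0.8 [ nan  nan  nan  nan 0.47 0.19 0.2  0.31 0.31 0.36]
```

Run:
```python
from h import *
for n in("top","scene"):
    X=np.load(f"pics/{n}_X.npy")
    m=(X[...,2]>.08)&(X[...,1]<-.1)&(X[...,1]>-.7)&(X[...,0]<.7)&(X[...,0]>.25)&(X[...,2]<.9)
    p=X[m]; print(n,len(p)); 
    for z in np.arange(.08,.7,.1):
        q=p[(p[:,2]>=z)&(p[:,2]<z+.1)]
        if len(q): print(z,q.min(0),q.max(0), np.hypot(q[:,0]-.494,q[:,1]+.17).min())
```

```text
top 23771
0.08 [ 0.4797 -0.5459  0.08  ] [ 0.7    -0.3695  0.18  ] 0.2001192635416769
0.18 [ 0.4873 -0.5534  0.18  ] [ 0.6999 -0.3652  0.2756] 0.19743686741484082
0.27999999999999997 [ 0.5051 -0.4577  0.3643] [ 0.6405 -0.3823  0.38  ] 0.2266453528947879
0.38 [ 0.5062 -0.4821  0.38  ] [ 0.6523 -0.3823  0.3991] 0.2260793610486998
0.48 [ 0.4829 -0.4277  0.4856] [ 0.7    -0.3805  0.58  ] 0.211837871141509
0.58 [ 0.5069 -0.3965  0.58  ] [ 0.7    -0.3825  0.6164] 0.21362619291098423
scene 69510
0.08 [ 0.4791 -0.5498  0.0801] [ 0.7    -0.3734  0.18  ] 0.20372496440322505
0.18 [ 0.4892 -0.5525  0.18  ] [ 0.7    -0.3705  0.28  ] 0.20046076590960693
0.27999999999999997 [ 0.5055 -0.5377  0.28  ] [ 0.594  -0.4064  0.38  ] 0.23874244326214722
0.38 [ 0.5062 -0.5361  0.38  ] [ 0.6582 -0.3853  0.4538] 0.22808487718309037
0.48 [ 0.4821 -0.5353  0.4948] [ 0.5122 -0.383   0.5612] 0.21356440648903557
0.58 [ 0.3064 -0.6376  0.6223] [ 0.3064 -0.6376  0.6223] 0.5038871452264192
```

```bash
cat >> h.py <<'E'
from workcell import monitor
from scipy.spatial.transform import Rotation as Ro
def pose():
    o=monitor.get_obs();R=Ro.from_quat(o["tool_rot"]).as_matrix();return np.array(o["eef_pos"]),R,o
def plan(goal,psi,n,start=None,psi0=None):
    p,R,o=pose()
    if start is not None: p=np.array(start)
    if psi0 is None: psi0=np.arctan2(R[1,1],R[0,1])
    th=-(psi-psi0)/n; d=(np.array(goal)-p)/n; rows=[]
    for k in range(n):
        f=psi0-th*k+np.pi/2
        rows.append([round(d[0]*np.cos(f)+d[1]*np.sin(f),4),round(d[0]*np.sin(f)-d[1]*np.cos(f),4),round(-d[2],4),round(th/.1,3)])
    print("from",p,psi0);print(rows)
E
python3 -c "
from h import *
plan([.494,-.170,.16],.314,17)"
```

```text
from [ 0.1298 -0.4824  0.2306] -1.3079527924272327
[[np.float64(0.0255), np.float64(-0.0122), np.float64(0.0042), np.float64(-0.954)], [np.float64(0.0265), np.float64(-0.0097), np.float64(0.0042), np.float64(-0.954)], [np.float64(0.0273), np.float64(-0.0071), np.float64(0.0042), np.float64(-0.954)], [np.float64(0.0279), np.float64(-0.0045), np.float64(0.0042), np.float64(-0.954)], [np.float64(0.0282), np.float64(-0.0018), np.float64(0.0042), np.float64(-0.954)], [np.float64(0.0282), np.float64(0.0009), np.float64(0.0042), np.float64(-0.954)], [np.float64(0.028), np.float64(0.0036), np.float64(0.0042), np.float64(-0.954)], [np.float64(0.0275), np.float64(0.0062), np.float64(0.0042), np.float64(-0.954)], [np.float64(0.0268), np.float64(0.0088), np.float64(0.0042), np.float64(-0.954)], [np.float64(0.0259), np.float64(0.0113), np.float64(0.0042), np.float64(-0.954)], [np.float64(0.0247), np.float64(0.0137), np.float64(0.0042), np.float64(-0.954)], [np.float64(0.0232), np.float64(0.016), np.float64(0.0042), np.float64(-0.954)], [np.float64(0.0216), np.float64(0.0182), np.float64(0.0042), np.float64(-0.954)], [np.float64(0.0198), np.float64(0.0201), np.float64(0.0042), np.float64(-0.954)], [np.float64(0.0178), np.float64(0.0219), np.float64(0.0042), np.float64(-0.954)], [np.float64(0.0156), np.float64(0.0235), np.float64(0.0042), np.float64(-0.954)], [np.float64(0.0133), np.float64(0.0249), np.float64(0.0042), np.float64(-0.954)]]
```

Request:
{"fn": "send_rows", "kwargs": {
  "moves": [
    [0.0255, -0.012, 0.004, -0.95],
    [0.0265, -0.01, 0.004, -0.95],
    [0.027, -0.007, 0.004, -0.95],
    [0.028, -0.0045, 0.004, -0.95],
    [0.028, -0.002, 0.004, -0.95],
    [0.028, 0.001, 0.004, -0.95],
    [0.028, 0.0035, 0.004, -0.95],
    [0.0275, 0.006, 0.004, -0.95],
    [0.027, 0.009, 0.004, -0.95],
    [0.026, 0.0115, 0.004, -0.95],
    [0.025, 0.0135, 0.004, -0.95],
    [0.023, 0.016, 0.004, -0.95],
    [0.0215, 0.018, 0.004, -0.95],
    [0.02, 0.02, 0.004, -0.95],
    [0.018, 0.022, 0.004, -0.95],
    [0.0155, 0.0235, 0.004, -0.95],
    [0.0135, 0.025, 0.004, -0.95],
    [0, 0, 0, 0],
    [0, 0, 0, 0],
    [0, 0, 0, 0]
  ],
  "claw": 1
}}

```text
clock: 2.15
eef_pos: [0.4939, -0.1714, 0.1631]
tool_rot: [0.591, 0.807, -0.0, -0.0]
ft_force: [0.1, -0.8, 0.7]
grip_width: 0.0854
```

```bash
cat >> h.py <<'E'
def wproj(P,p,R):
    i=cams.camera_info("wrist");K=i["intrinsics"];M=i["mount"]
    t=R.T@(np.array(P)-p); c=M[:3,:3].T@(t-M[:3,3]); x,y,z=c[0],-c[1],-c[2]
    r=np.hypot(x,y);a=np.arctan2(r,z)*K[0,0];return K[0,2]+a*x/r,K[1,2]+a*y/r
def wat(u,v,zw,p,R):
    i=cams.camera_info("wrist");K=i["intrinsics"];M=i["mount"]
    dx,dy=u-K[0,2],v-K[1,2];r=np.hypot(dx,dy);a=r/K[0,0]
    d=np.array([np.sin(a)*dx/r,-np.sin(a)*dy/r,-np.cos(a)])
    d=R@(M[:3,:3]@d);o=p+R@M[:3,3];return o+d*(zw-o[2])/d[2]
def wshot(name):
    p,R,o=pose();im,D=cams.camera("wrist");cv2.imwrite(f"pics/{name}.png",im);np.savez(f"pics/{name}.npz",p=p,R=R,D=D);return p,R,im
def crop(name,x0,y0,x1,y1):
    a=cv2.imread(f"pics/{name}.png")[y0:y1,x0:x1];f=min(790/(x1-x0),590/(y1-y0));cv2.imwrite(f"pics/{name}_c.png",cv2.resize(a,None,fx=f,fy=f,interpolation=cv2.INTER_CUBIC));print("scale",f)
E
python3 -c "
from h import *
p,R,im=wshot('w1');print(p,R,pose()[2]['clock'],pose()[2]['joint_pos'],pose()[2]['ft_force'])"
```

```text
[ 0.4939 -0.1714  0.1631] [[-0.301   0.9536 -0.0009]
 [ 0.9536  0.301  -0.    ]
 [ 0.0003 -0.0009 -1.    ]] 2.2 [-0.3342  0.3247 -0.0613  1.1851 -0.0002  0.9312] [-0.5645  0.2375 -0.0026]
```

View pics/w1.png

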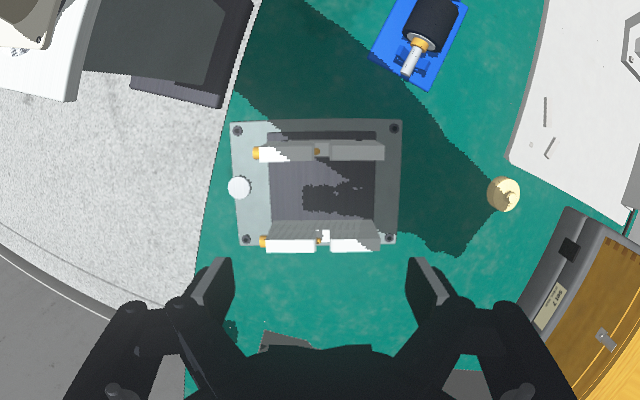

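```bash
python3 -c "
from h import *
crop('w1',220,110,420,260)
z=np.load('pics/w1.npz')
for c in ([.4949,-.170],):
  for s in (.040,-.040):
    P=[c[0]-np.sin(.314)*s,c[1]+np.cos(.314)*s,.063];print(P,wproj(P,z['p'],z['R']))
"
```

```text
scale 3.933333333333333
[np.float64(0.48254537919604273), np.float64(-0.1319557712025802), 0.063] (np.float64(321.4860672824381), np.float64(154.70018707520157))
[np.float64(0.5072546208039573), np.float64(-0.20804422879741982), 0.063] (np.float64(322.12354987878047), np.float64(247.56354580840778))
```

View pics/w1_c.png

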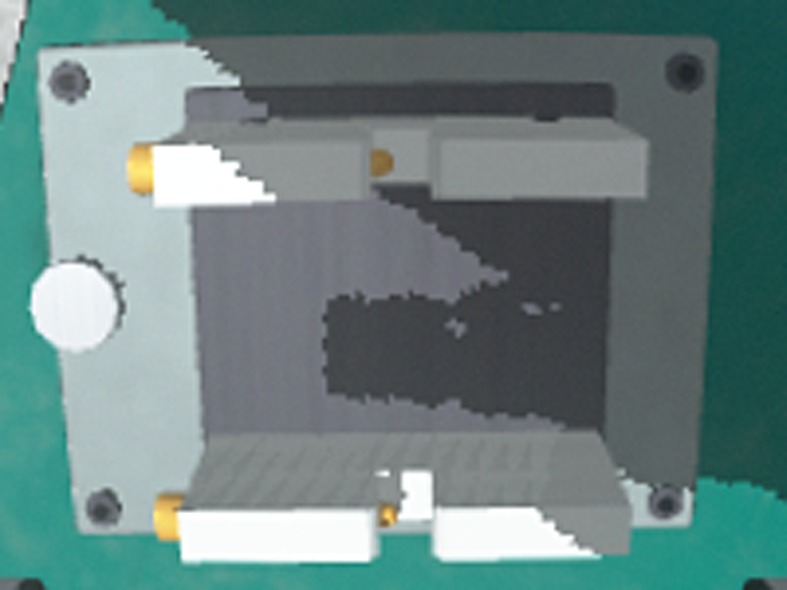

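```bash
python3 -c "
from h import *
z=np.load('pics/w1.npz')
f=3.9333
A=[wat(220+x/f-.4,110+y/f-.4,.063,z['p'],z['R']) for x,y in ((402,170),(405.7,533))]
print(A,(A[0]+A[1])/2); d=A[0]-A[1];print(np.linalg.norm(d),np.arctan2(-d[0],d[1]))
for y0,(a,b) in ((170,(155,648)),(533,(180,632))):
  B=[wat(220+x/f-.4,110+y0/f-.4,.063,z['p'],z['R']) for x in (a,b)]
  d=B[1]-B[0];print(B,np.linalg.norm(d),np.arctan2(d[1],d[0]))
plan([.539,.0147,.17],-.147,5)
"
```

```text
[array([ 0.4823, -0.1305,  0.063 ]), array([ 0.5071, -0.2057,  0.063 ])] [ 0.4947 -0.1681  0.063 ]
0.0791582420372463 0.31761365350935267
[array([ 0.4346, -0.145 ,  0.063 ]), array([ 0.5297, -0.1149,  0.063 ])] 0.09972972389998067 0.30604552317845907
[array([ 0.4597, -0.221 ,  0.063 ]), array([ 0.5551, -0.1911,  0.063 ])] 0.09999608391317348 0.3041696239910966
from [ 0.4939 -0.1716  0.1633] 0.30535309438299724
[[np.float64(0.0328), np.float64(0.0198), np.float64(-0.0013), np.float64(0.905)], [np.float64(0.0345), np.float64(0.0168), np.float64(-0.0013), np.float64(0.905)], [np.float64(0.0358), np.float64(0.0136), np.float64(-0.0013), np.float64(0.905)], [np.float64(0.0369), np.float64(0.0103), np.float64(-0.0013), np.float64(0.905)], [np.float64(0.0377), np.float64(0.0069), np.float64(-0.0013), np.float64(0.905)]]
```

Request:
{"fn": "send_rows", "kwargs": {
  "moves": [
    [0.033, 0.02, -0.001, 0.9],
    [0.0345, 0.017, -0.001, 0.9],
    [0.036, 0.0135, -0.001, 0.9],
    [0.037, 0.0105, -0.001, 0.9],
    [0.0375, 0.007, -0.001, 0.9],
    [0, 0, 0, 0],
    [0, 0, 0, 0],
    [0, 0, 0, 0]
  ]
}}

```text
clock: 3.0
eef_pos: [0.5393, 0.0144, 0.1684]
tool_rot: [0.756, 0.654, -0.0, 0.0]
ft_force: [-0.4, -0.0, 0.2]
grip_width: 0.085
```

```bash
python3 -c "
from h import *
p,R,im=wshot('w2');print(p,R)
crop('w2',220,110,420,260)
for s in (-.058,0,.058): print(wproj([.539+.1465*s,.0147+.989*s,.033],p,R))"
```

```text
[0.5393 0.0144 0.1684] [[ 0.1439  0.9896 -0.0003]
 [ 0.9896 -0.1439 -0.0005]
 [-0.0005 -0.0003 -1.    ]]
scale 3.933333333333333
(np.float64(319.3397306412277), np.float64(249.11174015852419))
(np.float64(319.46697866777), np.float64(192.5077546776619))
(np.float64(319.61196087200494), np.float64(129.69393226276173))
```

View pics/w2_c.png

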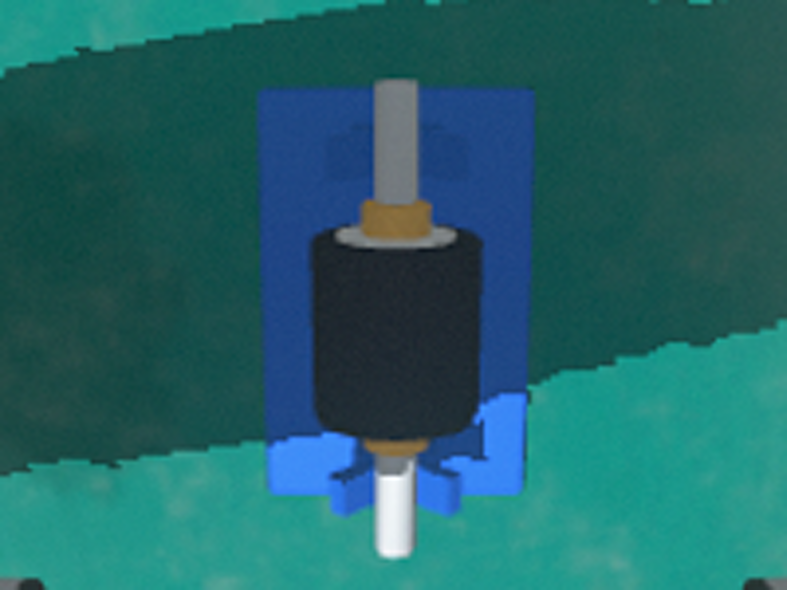

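Request:
{"fn": "send_rows", "kwargs": {
  "moves": [
    [0, 0.0006, 0.03, 0],
    [0, 0, 0.03, 0],
    [0, 0, 0.03, 0],
    [0, 0, 0.03, 0],
    [0, 0, 0.02, 0],
    [0, 0, 0.01, 0],
    [0, 0, 0.006, 0],
    [0, 0, 0, 0],
    [0, 0, 0, 0]
  ]
}}

```text
clock: 3.95
eef_pos: [0.5413, 0.0153, 0.0133]
tool_rot: [0.756, 0.655, 0.001, 0.001]
ft_force: [1.0, 0.3, 0.2]
grip_width: 0.0858
```

Request:
{"fn": "send_rows", "kwargs": {
  "moves": [
    [0, 0, 0, 0],
    [0, 0, 0, 0],
    [0, 0, 0, 0],
    [0, 0, 0, 0],
    [0, 0, 0, 0],
    [0, 0, 0, 0],
    [0, 0, 0, 0],
    [0, 0, 0, 0],
    [0, 0, 0, 0],
    [0, 0, 0, 0]
  ],
  "claw": -1
}}

```text
clock: 4.95
eef_pos: [0.5402, 0.0158, 0.013]
tool_rot: [0.756, 0.655, 0.0, -0.0]
ft_force: [-3.0, 0.5, 5.4]
grip_width: 0.0386
```

Request:
{"fn": "send_rows", "kwargs": {
  "moves": [
    [0, 0, -0.005, 0],
    [0, 0, -0.01, 0],
    [0, 0, -0.02, 0],
    [0, 0, -0.03, 0],
    [0, 0, -0.03, 0],
    [0, 0, -0.015, 0],
    [0, 0, 0, 0],
    [0, 0, 0, 0],
    [0, 0, 0, 0]
  ]
}}

```text
clock: 5.85
eef_pos: [0.5391, 0.0156, 0.1208]
tool_rot: [0.756, 0.655, -0.001, -0.001]
ft_force: [-0.7, 0.2, -2.6]
grip_width: 0.0385
```

```bash
python3 -c "
from h import *
p,R,im=wshot('w3');print(p,R,pose()[2]['ft_force'],pose()[2]['grip_width'])
crop('w3',180,90,460,300)
plan([.4947,-.1685,.123],.312,8)"
```

```text
[0.5391 0.0156 0.1208] [[ 0.1425  0.9898 -0.003 ]
 [ 0.9898 -0.1425 -0.0001]
 [-0.0005 -0.003  -1.    ]] [-0.78   -0.4341 -3.5473] 0.03842701892207952
scale 2.8095238095238093
from [0.5391 0.0156 0.1207] -0.1429675715352326
[[np.float64(-0.0236), np.float64(-0.0022), np.float64(-0.0003), np.float64(-0.569)], [np.float64(-0.0234), np.float64(-0.0036), np.float64(-0.0003), np.float64(-0.569)], [np.float64(-0.0232), np.float64(-0.0049), np.float64(-0.0003), np.float64(-0.569)], [np.float64(-0.0228), np.float64(-0.0062), np.float64(-0.0003), np.float64(-0.569)], [np.float64(-0.0225), np.float64(-0.0075), np.float64(-0.0003), np.float64(-0.569)], [np.float64(-0.022), np.float64(-0.0087), np.float64(-0.0003), np.float64(-0.569)], [np.float64(-0.0215), np.float64(-0.01), np.float64(-0.0003), np.float64(-0.569)], [np.float64(-0.0209), np.float64(-0.0112), np.float64(-0.0003), np.float64(-0.569)]]
```

View pics/w3_c.png

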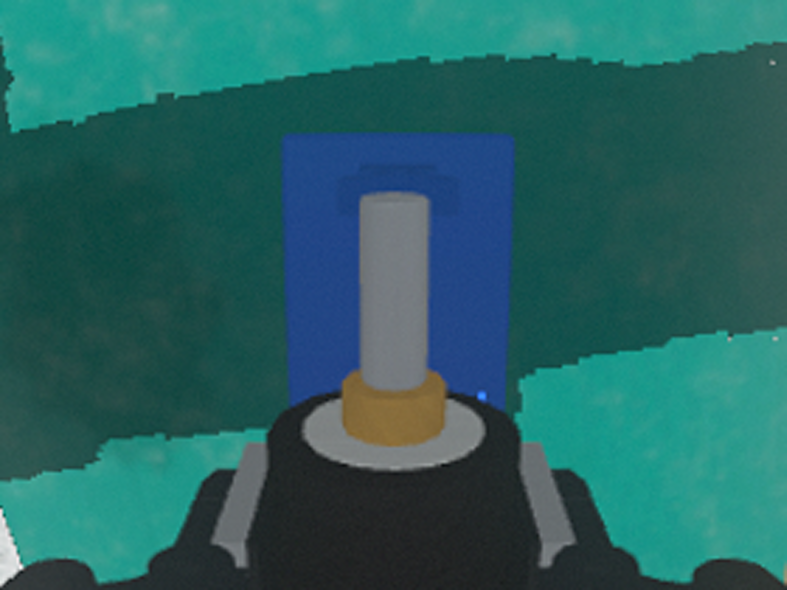

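Request:
{"fn": "send_rows", "kwargs": {
  "moves": [
    [-0.0235, -0.002, 0, -0.57],
    [-0.0235, -0.0035, 0, -0.57],
    [-0.023, -0.005, 0, -0.57],
    [-0.023, -0.006, 0, -0.57],
    [-0.0225, -0.0075, 0, -0.57],
    [-0.022, -0.0085, 0, -0.57],
    [-0.0215, -0.01, 0, -0.57],
    [-0.021, -0.011, 0, -0.57],
    [0, 0, 0, 0],
    [0, 0, 0, 0],
    [0, 0, 0, 0]
  ]
}}

```text
clock: 7.0
eef_pos: [0.4965, -0.1679, 0.1216]
tool_rot: [0.588, 0.809, -0.0, -0.001]
ft_force: [-0.9, -0.3, -3.4]
grip_width: 0.0383
```

```bash
python3 -c "
from h import *
p,R,im=wshot('w4');print(p,R,np.arctan2(R[1,1],R[0,1]),pose()[2]['ft_force'],pose()[2]['grip_width'])
crop('w4',180,90,460,300)
for z in (-.016,-.02,-.024): print([wproj(p+R@np.array([x,0,z]),p,R) for x in (.03,.058)])
im,_=cams.camera('scene');cv2.imwrite('pics/s4.png',im);crop('s4',230,140,420,280)
"
```

```text
[ 0.4965 -0.1679  0.1216] [[-0.3081  0.9514 -0.0014]
 [ 0.9514  0.3081  0.0009]
 [ 0.0013 -0.001  -1.    ]] 0.31317581860836874 [ 0.3784  0.5441 -3.5123] 0.03855810548099397
scale 2.8095238095238093
[(np.float64(320.6441948720253), np.float64(219.10401377702175)), (np.float64(320.67951253134737), np.float64(154.61407916085503))]
[(np.float64(320.6854045444187), np.float64(222.39307507769928)), (np.float64(320.72560137548226), np.float64(156.06735161642197))]
[(np.float64(320.72897769409667), np.float64(225.8764482147805)), (np.float64(320.77470650102254), np.float64(157.61708999557757))]
scale 4.157894736842105
```

View pics/w4_c.png

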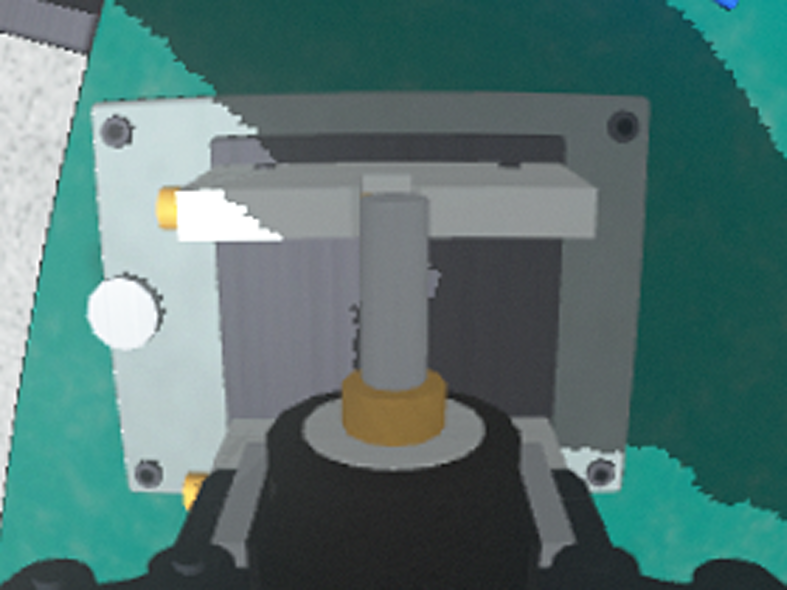

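View pics/s4_c.png

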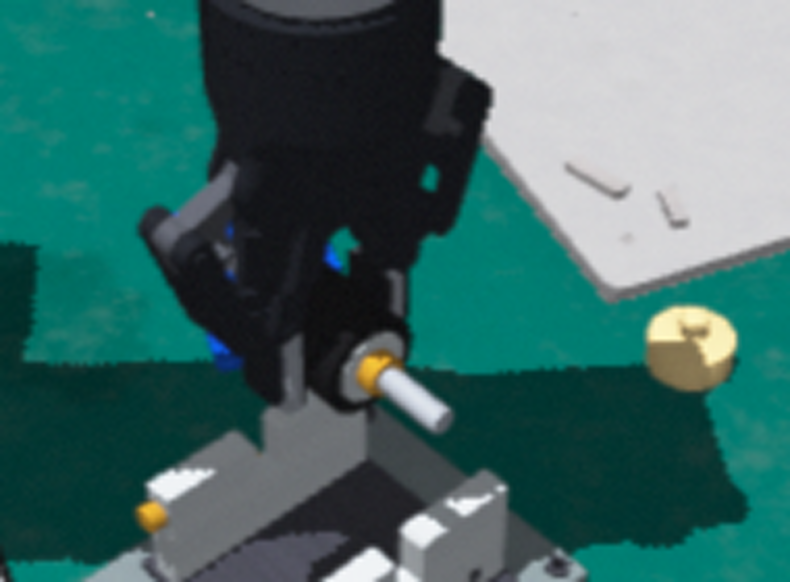

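Request:
{"fn": "send_rows", "kwargs": {
  "moves": [
    [0.0015, -0.0018, 0.01, 0],
    [0, 0, 0.02, 0],
    [0, 0, 0.02, 0],
    [0, 0, 0.01, 0],
    [0, 0, 0.006, 0],
    [0, 0, 0, 0],
    [0, 0, 0, 0],
    [0, 0, 0, 0]
  ]
}}

```text
clock: 7.9
eef_pos: [0.4955, -0.1681, 0.0573]
tool_rot: [0.588, 0.809, 0.0, 0.001]
ft_force: [0.5, 0.4, -3.8]
grip_width: 0.0384
```

```bash
python3 -c "
from h import *
p,R,im=wshot('w5');print(p,R,np.arctan2(R[1,1],R[0,1]),pose()[2]['ft_force'],pose()[2]['grip_width'])
crop('w5',180,90,460,300)
im,_=cams.camera('scene');cv2.imwrite('pics/s5.png',im);crop('s5',230,190,420,330)
"
```

```text
[ 0.4955 -0.1681  0.0573] [[-0.3079  0.9514  0.002 ]
 [ 0.9514  0.3079 -0.0006]
 [-0.0012  0.0017 -1.    ]] 0.3129964151866284 [ 0.5999  0.369  -1.9211] 0.03876729477191161
scale 2.8095238095238093
scale 4.157894736842105
```

View pics/w5_c.png

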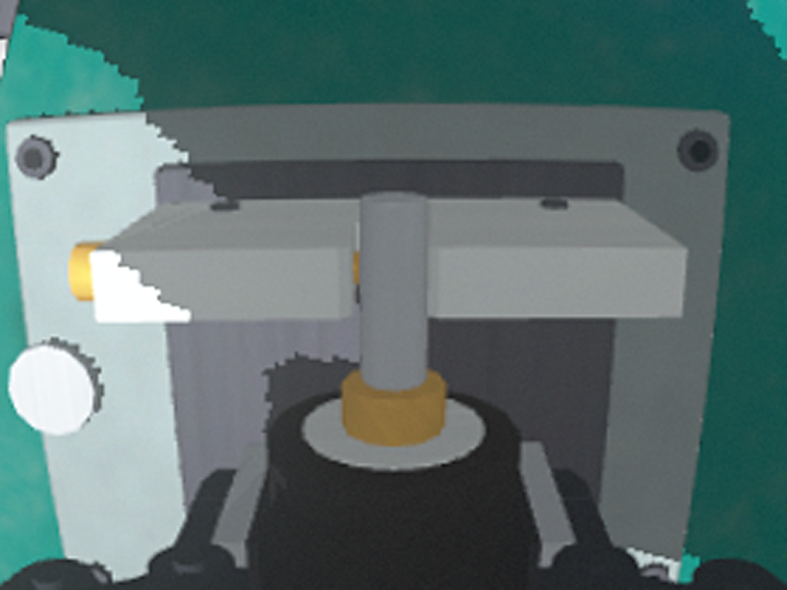

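View pics/s5_c.png

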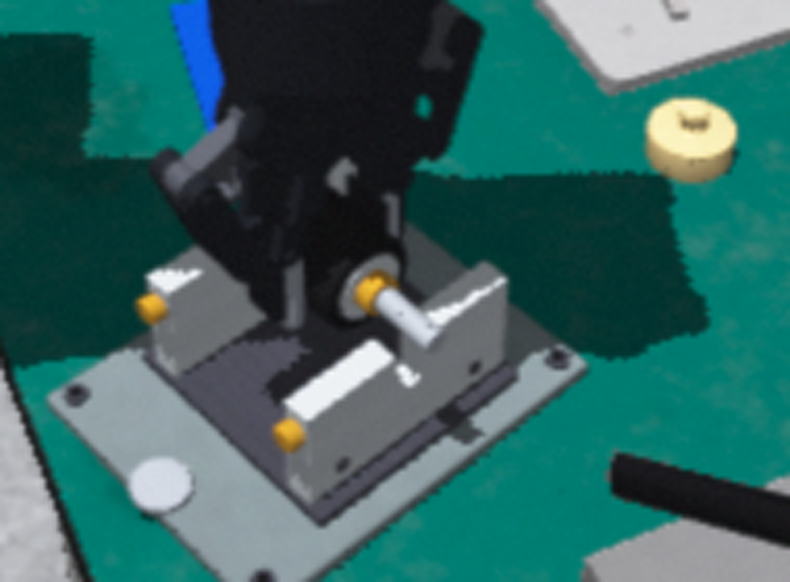

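Request:
{"fn": "send_rows", "kwargs": {
  "moves": [
    [0, -0.0008, 0.003, 0],
    [0, 0, 0.003, 0],
    [0, 0, 0.003, 0],
    [0, 0, 0.002, 0],
    [0, 0, 0, 0],
    [0, 0, 0, 0]
  ]
}}

```text
clock: 8.6
eef_pos: [0.4938, -0.168, 0.0452]
tool_rot: [0.588, 0.809, -0.0, -0.0]
ft_force: [-0.2, -0.2, -3.1]
grip_width: 0.0384
```

Request:
{"fn": "send_rows", "kwargs": {
  "moves": [
    [0, 0, 0.001, 0],
    [0, 0, 0.001, 0],
    [0, 0, 0.001, 0],
    [0, 0, 0, 0]
  ]
}}

```text
clock: 9.0
eef_pos: [0.4939, -0.168, 0.0422]
tool_rot: [0.588, 0.809, 0.0, 0.0]
ft_force: [1.0, 0.1, -3.8]
grip_width: 0.0382
```

Request:
{"fn": "send_rows", "kwargs": {
  "moves": [
    [0, 0, 0.001, 0],
    [0, 0, 0.001, 0],
    [0, 0, 0.001, 0],
    [0, 0, 0, 0]
  ]
}}

```text
clock: 9.4
eef_pos: [0.494, -0.168, 0.0392]
tool_rot: [0.588, 0.809, 0.0, 0.0]
ft_force: [0.0, -0.7, -3.4]
grip_width: 0.0386
```

```bash
python3 -c "
from h import *
p,R,im=wshot('w6');print(p,pose()[2]['ft_force'],pose()[2]['ft_torque'])
crop('w6',180,90,460,300)
im,_=cams.camera('scene');cv2.imwrite('pics/s6.png',im);crop('s6',270,220,370,300)
"
```

```text
[ 0.494  -0.168   0.0392] [ 0.8844  0.6627 -3.0364] [ 0.0752 -0.0781 -0.04  ]
scale 2.8095238095238093
scale 7.375
```

View pics/w6_c.png

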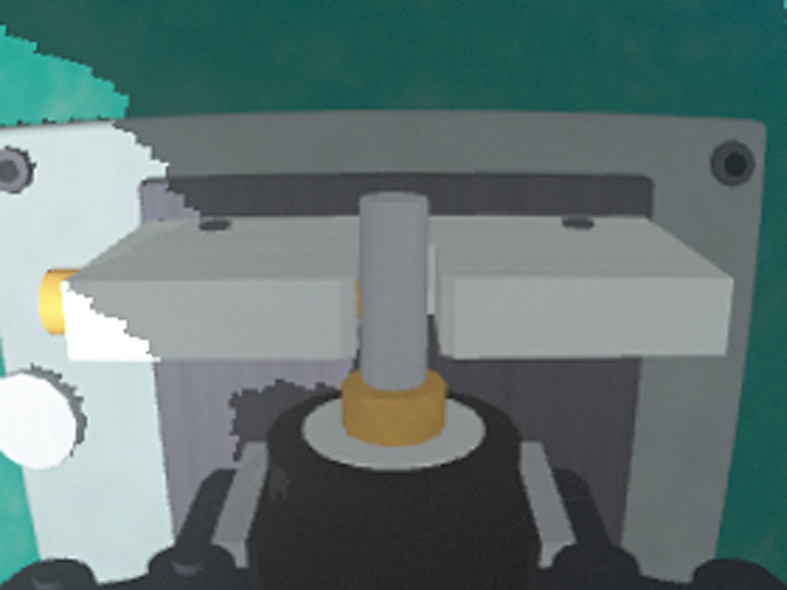

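View pics/s6_c.png

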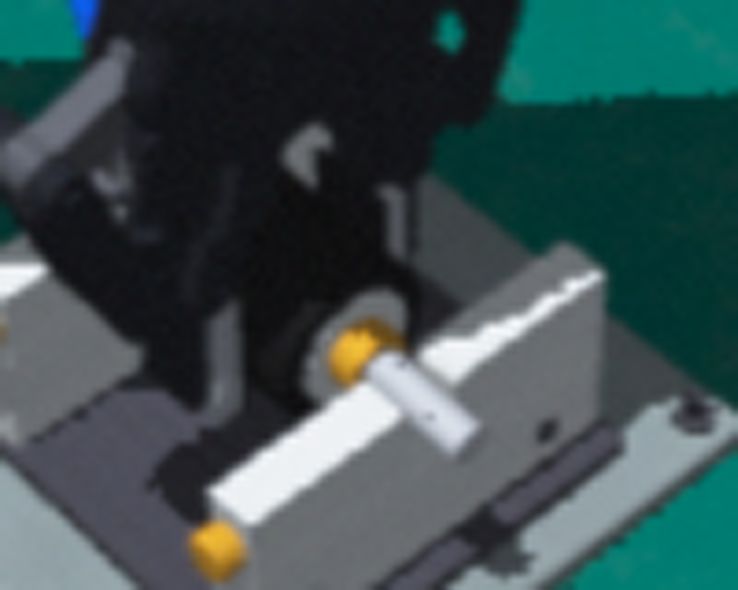

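Request:
{"fn": "send_rows", "kwargs": {
  "moves": [
    [0, 0.0005, 0.001, 0],
    [0, 0, 0.001, 0],
    [0, 0, 0, 0]
  ]
}}

```text
clock: 9.8
eef_pos: [0.4955, -0.1679, 0.0378]
tool_rot: [0.588, 0.809, 0.001, 0.001]
ft_force: [2.4, 1.2, -0.7]
grip_width: 0.0385
```

Request:
{"fn": "send_rows", "kwargs": {
  "moves": [
    [0, 0, 0.001, 0],
    [0, 0, 0.001, 0],
    [0, 0, 0, 0]
  ]
}}

```text
clock: 10.1
eef_pos: [0.496, -0.168, 0.0361]
tool_rot: [0.588, 0.809, 0.001, 0.002]
ft_force: [5.3, 1.8, 2.2]
grip_width: 0.0384
```

Request:
{"fn": "send_rows", "kwargs": {
  "moves": [
    [0, 0, 0.001, 0],
    [0, 0, 0.001, 0],
    [0, 0, 0, 0]
  ]
}}

```text
clock: 10.4
eef_pos: [0.496, -0.1679, 0.0335]
tool_rot: [0.588, 0.809, 0.001, 0.001]
ft_force: [6.7, 0.6, -1.5]
grip_width: 0.0385
```

Request:
{"fn": "send_rows", "kwargs": {
  "moves": [
    [0, 0, 0.001, 0],
    [0, 0, 0.001, 0],
    [0, 0, 0, 0]
  ]
}}

```text
clock: 10.7
eef_pos: [0.4958, -0.1676, 0.031]
tool_rot: [0.588, 0.809, 0.001, 0.001]
ft_force: [8.0, 2.0, -3.6]
grip_width: 0.0385
```

Request:
{"fn": "send_rows", "kwargs": {
  "moves": [
    [0, 0, 0.001, 0],
    [0, 0, 0.001, 0],
    [0, 0, 0, 0]
  ]
}}

```text
clock: 11.0
eef_pos: [0.495, -0.1673, 0.0282]
tool_rot: [0.588, 0.809, 0.001, -0.0]
ft_force: [7.5, 2.2, -7.8]
grip_width: 0.0384
```

Request:
{"fn": "send_rows", "kwargs": {
  "moves": [
    [0, 0, 0.001, 0],
    [0, 0, 0.001, 0],
    [0, 0, 0, 0]
  ]
}}

```text
clock: 11.3
eef_pos: [0.4941, -0.1672, 0.0261]
tool_rot: [0.588, 0.809, 0.0, -0.001]
ft_force: [5.6, 1.4, -4.7]
grip_width: 0.0385
```

Request:
{"fn": "send_rows", "kwargs": {
  "moves": [
    [0, 0, 0.0005, 0],
    [0, 0, 0.0005, 0],
    [0, 0, 0, 0]
  ]
}}

```text
clock: 11.6
eef_pos: [0.4941, -0.1673, 0.0261]
tool_rot: [0.588, 0.809, 0.0, -0.001]
ft_force: [3.6, 3.2, 0.9]
grip_width: 0.0385
```

```bash
python3 -c "
from h import *
p,R,im=wshot('w7');print(p,pose()[2]['ft_force'],pose()[2]['ft_torque'])
crop('w7',180,90,460,300)
im,_=cams.camera('scene');cv2.imwrite('pics/s7.png',im);crop('s7',270,220,370,300)
"
```

```text
[ 0.4941 -0.1673  0.0261] [4.1571 3.5863 0.342 ] [ 0.6754 -0.7798  0.044 ]
scale 2.8095238095238093
scale 7.375
```

View pics/w7_c.png

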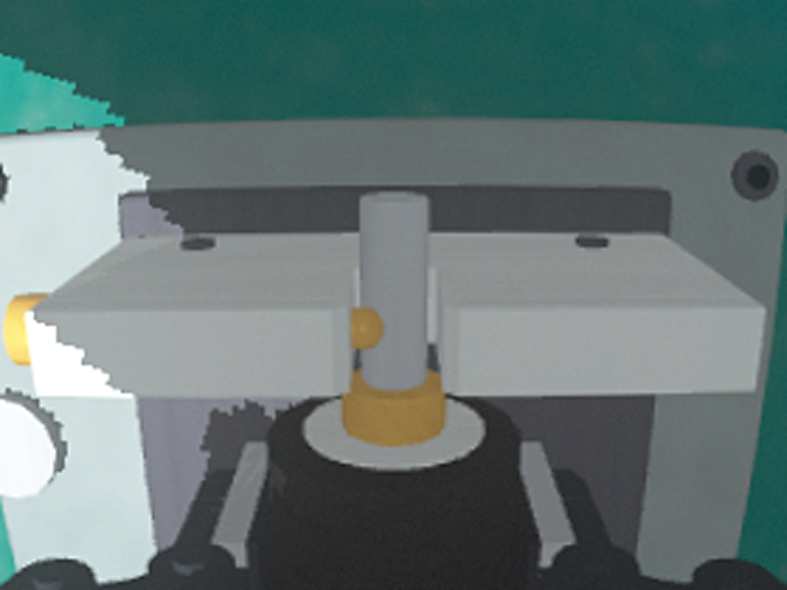

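View pics/s7_c.png

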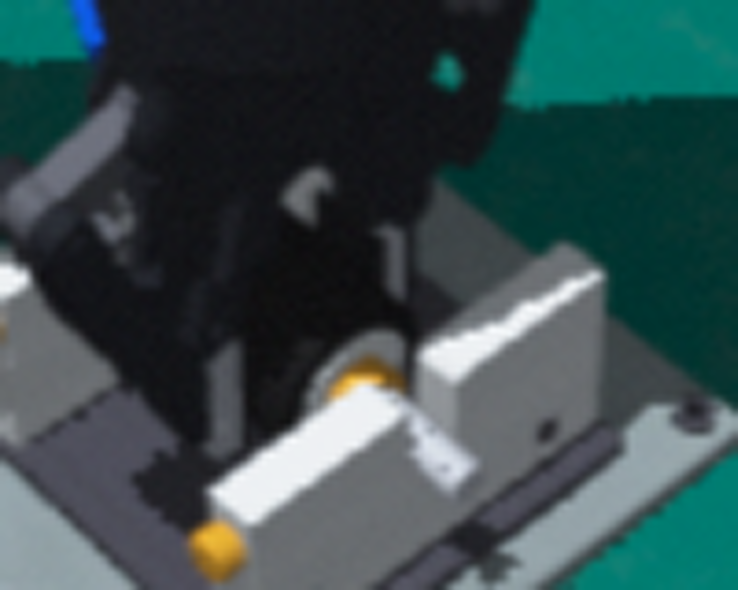

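Request:
{"fn": "send_rows", "kwargs": {
  "moves": [
    [0, 0, 0.0005, 0],
    [0, 0, 0, 0],
    [0, 0, 0, 0]
  ]
}}

```text
clock: 12.0
eef_pos: [0.4941, -0.1673, 0.026]
tool_rot: [0.588, 0.809, 0.0, -0.0]
ft_force: [3.0, 3.9, 4.9]
grip_width: 0.0383
```

Request:
{"fn": "send_rows", "kwargs": {
  "moves": [
    [0, 0, 0.0005, 0],
    [0, 0, 0, 0],
    [0, 0, 0, 0]
  ]
}}

```text
clock: 12.3
eef_pos: [0.4941, -0.1673, 0.026]
tool_rot: [0.588, 0.809, 0.0, -0.0]
ft_force: [1.2, 5.2, 6.4]
grip_width: 0.0382
```

Request:
{"fn": "send_rows", "kwargs": {
  "moves": [
    [0, 0, -0.0005, 0],
    [0, 0, 0, 0]
  ]
}}

```text
clock: 12.5
eef_pos: [0.4941, -0.1672, 0.026]
tool_rot: [0.588, 0.809, 0.0, -0.0]
ft_force: [2.3, 4.5, 3.4]
grip_width: 0.0386
```

Request:
{"fn": "send_rows", "kwargs": {
  "moves": [
    [0, 0, 0, 0],
    [0, 0, 0, 0],
    [0, 0, 0, 0],
    [0, 0, 0, 0],
    [0, 0, 0, 0],
    [0, 0, 0, 0],
    [0, 0, 0, 0]
  ],
  "claw": 0.8
}}

```text
clock: 13.2
eef_pos: [0.4942, -0.1679, 0.0258]
tool_rot: [0.588, 0.809, -0.0, -0.0]
ft_force: [0.0, 0.1, 0.2]
grip_width: 0.0771
```

```bash
python3 -c "
from h import *
p,R,im=wshot('w8');print(p,pose()[2]['ft_force'],pose()[2]['grip_width'])
crop('w8',180,90,460,300)
"
```

```text
[ 0.4942 -0.1679  0.0258] [ 1.4476 -0.0687 -0.0271] 0.07715015289127984
scale 2.8095238095238093
```

View pics/w8_c.png

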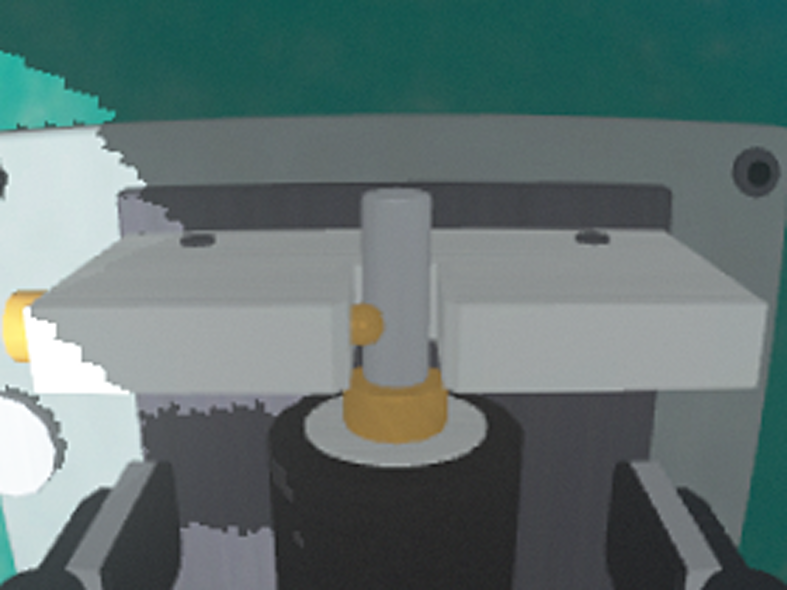

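Released; the +y plunger sits over the axle. I'll rise and check the other end.

Request:
{"fn": "send_rows", "kwargs": {
  "moves": [
    [0, 0, -0.01, 0],
    [0, 0, -0.02, 0],
    [0, 0, -0.03, 0],
    [0, 0, -0.04, 0],
    [0, 0, -0.03, 0],
    [0, 0, -0.01, 0],
    [0, 0, 0, 0],
    [0, 0, 0, 0],
    [0, 0, 0, 0]
  ]
}}

```text
clock: 14.15
eef_pos: [0.4931, -0.1674, 0.1639]
tool_rot: [0.588, 0.809, -0.001, -0.002]
ft_force: [-0.2, -0.7, 0.4]
grip_width: 0.0769
```

```bash
python3 -c "
from h import *
p,R,im=wshot('w9');print(p,R,pose()[2]['ft_force'],pose()[2]['grip_width'])
crop('w9',220,110,420,260)
im,D=cams.camera('scene');cv2.imwrite('pics/s9.png',im);np.save('pics/s9.npy',D);crop('s9',260,215,370,300)
c=np.array([.4947,-.1685]);ya=.312
for s in (.058,.05,-.05,-.058):
  for z in (.046,.052): print(s,z,wproj([c[0]-np.sin(ya)*s,c[1]+np.cos(ya)*s,z],p,R))
"
```

```text
[ 0.4931 -0.1674  0.1639] [[-0.3079  0.9514 -0.0035]
 [ 0.9514  0.3079  0.0012]
 [ 0.0022 -0.003  -1.    ]] [-0.181   0.2957  0.4004] 0.07691819664541111
scale 3.933333333333333
scale 6.9411764705882355
0.058 0.046 (np.float64(321.922989115873), np.float64(133.67539951245266))
0.058 0.052 (np.float64(321.963731196236), np.float64(134.22298585571724))
0.05 0.046 (np.float64(321.9056629017416), np.float64(143.13196423220054))
0.05 0.052 (np.float64(321.9456931129592), np.float64(143.8992598970624))
-0.05 0.046 (np.float64(321.6090851136029), np.float64(251.74065259689763))
-0.05 0.052 (np.float64(321.63600717841547), np.float64(254.62290175491884))
-0.058 0.046 (np.float64(321.58166439913987), np.float64(259.3303520873652))
-0.058 0.052 (np.float64(321.60744165882244), np.float64(262.3169270772356))
```

View pics/w9_c.png

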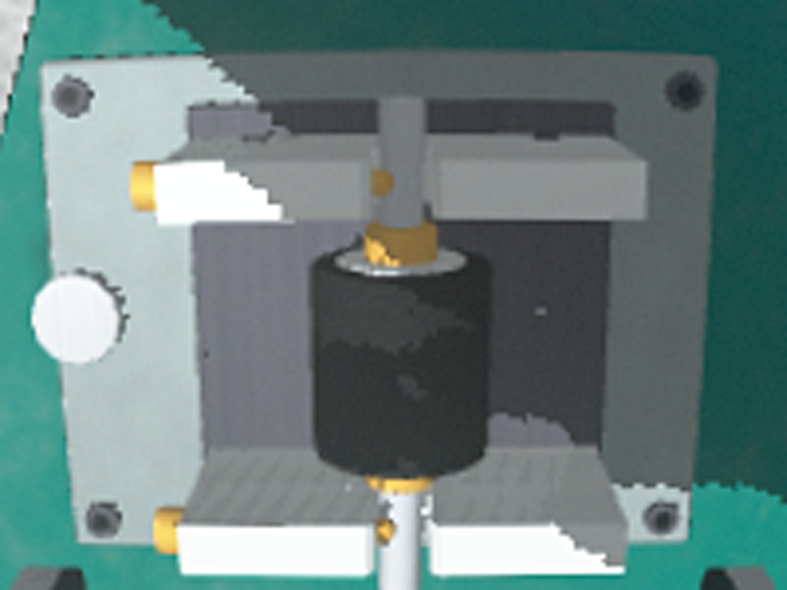

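View pics/s9_c.png

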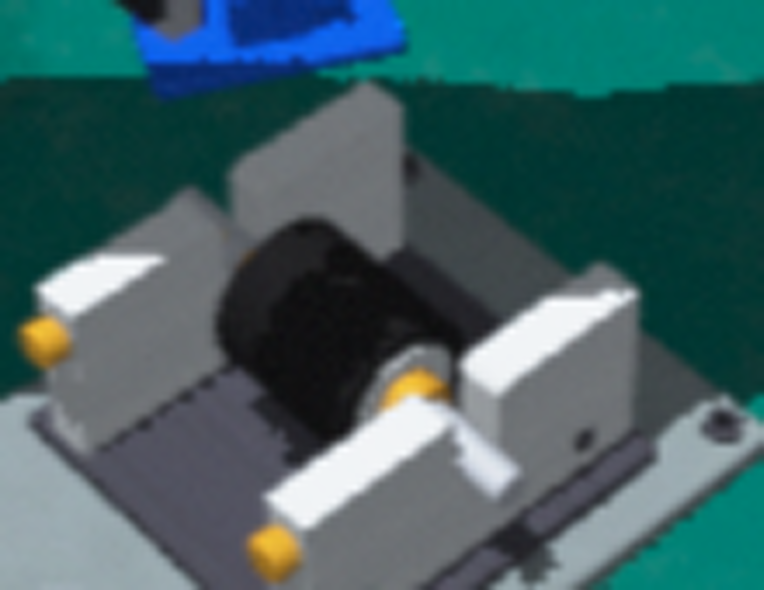

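```bash
python3 -c "
from h import *
z=np.load('pics/w9.npz');D=z['D'];p,R=z['p'],z['R']
i=cams.camera_info('wrist');K=i['intrinsics'];M=i['mount']
def P(u,v):
  dx,dy=u-K[0,2],v-K[1,2];r=np.hypot(dx,dy);a=r/K[0,0]
  d=np.array([np.tan(a)*dx/r,-np.tan(a)*dy/r,-1])*D[v,u]
  return p+R@(M[:3,:3]@d+M[:3,3])
for nm,us,vs in (('upper axle',(320,322,323),(138,142,163)),('lower axle',(320,321,322),(244,250,255)),('tread',(319,321),(195,200)),('cheekU',(290,360),(157,158)),('cheekL',(290,350),(249,250))):
  for v in vs: print(nm,v,np.round([P(u,v)[2]*1000 for u in us],1),P(us[1],v))
"
```

```text
upper axle 138 [49.1 48.9 49.8] [ 0.478  -0.1165  0.0489]
upper axle 142 [50.2 50.3 49.8] [ 0.479  -0.1196  0.0503]
upper axle 163 [50.1 50.2 50.8] [ 0.4844 -0.1364  0.0502]
lower axle 244 [51.  49.3 50.9] [ 0.5066 -0.2073  0.0493]
lower axle 250 [49.7 49.9 50.4] [ 0.5084 -0.2127  0.0499]
lower axle 255 [50.  50.4 50. ] [ 0.5099 -0.2174  0.0504]
tread 195 [64.7 65.4] [ 0.4909 -0.159   0.0654]
tread 200 [64.  64.9] [ 0.4922 -0.1632  0.0649]
cheekU 157 [62.4 62.6] [ 0.5109 -0.1203  0.0626]
cheekU 158 [62.8 62.5] [ 0.5112 -0.121   0.0625]
cheekL 249 [62. 62.] [ 0.5303 -0.1986  0.062 ]
cheekL 250 [62.1 63.2] [ 0.5304 -0.199   0.0632]
```

Axle tops read about 50 mm at both ends, against 51 mm expected when seated and with the cheek tops reading about 0.5 mm low. That is level and seated, so I'm handing in.

```bash
python3 -c "
from workcell import order,monitor
print(order.job_done(),monitor.get_obs()['clock'])"
```

```text
the job is handed in; nothing more can be done
the job is handed in; nothing more can be done
```

The roller is seated in both slots of the fork stand, the gripper has let go and moved clear, and the job was handed in at about 14 s of the 61 s allowed. No verdict was reported.

- **How it went:** I found the roller and slots in the camera images and gripped the roller by its tread. I lifted it from the rest and lowered the axle between the cheeks. Then I pressed it past the plungers in steps of 0.5 to 1 mm until it stopped moving down. The highest downward push I saw was about 10 N after subtracting the roller's weight. The readings came only at the end of each step, so a brief higher peak could have gone unseen.
- **Seating:** In the last wrist picture both plunger noses stand above the axle. Its top reads about 50 mm above the bench at both ends, so it lies level. A fully seated axle should read 51 mm, but the cheek tops also read about 0.5 mm low (62.5 against 63 mm).
- **Gripper and weight:** The fingers were open to 77 mm and well above the roller at hand-in, with wrist force near zero. The arm never went near the brass weight, but I didn't re-measure its position at the end.
- **Not measured:** I did not measure the roller's centring along y. The collars sit between the cheeks, which limits it to about 4 mm either way, inside the 7 mm allowed.

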